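Draw a slide cassette from its sleeve

TASK

Stand the slide sleeve that is lying on its broad side upright on its closed end and let go of it. Then pinch the two catches at its mouth together and draw the cassette of glass slides straight up and right out, keeping it upright so that no slide slips from its grooves, and leaving the sleeve standing. Finish while still holding the cassette by its pinched catches, clear above the mouth of its standing sleeve: do not put it down, and leave the other things where they are.

Things in the scene. Friction and masses are not known exactly. Their poses are not given: they have to be found in the camera images.
- sleeve: the sleeve to work on: grey slip case 80 long (x, closed end to mouth) x 62 wide (y) x 30 mm thick (z), 0.28 kg (0.4 with the cassette, balanced 45 mm from the closed end). Origin: centre of the closed end's outer face; +x out of the mouth. Starts on a broad side, z up, origin 15 mm above the surface, mouth to the robot's left (+y) within 0.5 rad. Upright: x straight up, origin at surface height
- sleeve_mouth (a point): centre of the sleeve's open mouth, 80 mm from the closed end on its axis. Broad walls 3 mm, narrow side walls 4 mm, floor 5 mm thick. Each narrow side wall has a window 50 to 64 mm from the closed end, in which a catch's nose is hooked; the sleeve can be gripped across its 62 mm width below the windows. The filled sleeve that already stands at the back is not the one
- cassette: white slide cassette in the sleeve, 52 (y) x 22 (z) x 116 mm long (x), 0.12 kg, four glass slides. Origin: centre of its foot; axes as the sleeve's; seated, 5.5 mm along x from the sleeve's origin, 1 mm play. Spring arms at both narrow sides end in thumb pads outside the mouth; unless both are pinched, their noses hook it to the sleeve and pulling lifts both. It must rise 75 mm to leave the sleeve
- catch_left_pad (a point): middle of the outer face of the thumb pad on the cassette's +y side, 102 mm along x from the cassette's foot (107 mm from the sleeve's closed end, 27 mm beyond its mouth); pad 28 mm long (x) x 18 mm wide (z), rigid plastic. The two outer faces are about 63 mm apart at rest, about 45 mm and parallel to each other when fully pinched
- catch_right_pad (a point): the same on the cassette's -y side
- catch_left (a joint): spring arm of the +y catch, rad: 0 at rest, 0.10 fully pinched in towards the cassette (a stop); its nose leaves the window only when nearly fully pinched, from about 0.075. Its pad needs about 1.5 N to start and 4 N to be held fully in
- catch_right (a joint): the same for the -y catch
- other_sleeve: the second sleeve, filled, standing upright at the back of the free surface, 30 x 62 mm, 122 mm tall; origin at the centre of its underside; stays
- lamp: glass spirit lamp, 73 mm across, 72 mm tall, back right; origin under its centre; stays
- snuffer: its loose glass snuffer cap, 34 mm across, 31 mm tall; stays
- tape: roll of brown tape, 96 mm across, 48 mm tall, far right; stays
- stain_bottle: small dropper bottle, 22 mm across, 52 mm tall, left; stays
- forceps: steel tweezers, 123 mm long, 8 mm high, right; stays
- dish: white plastic weighing dish, 46 mm across, 10 mm tall, left; stays
- weight: small steel weight with a knob, 19 mm across, 26 mm tall, right; stays

How it is judged:
On the way, in this order (a step that is already met when the one before it is completed fails the run):
1. the sleeve stands upright on its closed end, released, with the cassette still in it (angle between sleeve's own x axis and vertical below 0.12 rad and height (world z) of sleeve below 0.008 m and x of cassette in the frame of sleeve below 0.02 m and contact force between the fingers and sleeve below 0.1 N and linear speed of sleeve below 0.02 m/s), for 0.2 s.
2. both catches are pinched in, with the cassette still seated in the standing sleeve (angle between sleeve's own x axis and vertical below 0.12 rad and height (world z) of sleeve below 0.008 m and value of joint each of catch_left, catch_right above 0.075 rad and x of cassette in the frame of sleeve below 0.02 m), for 0.1 s.
At the end, for the whole second after the job is handed in: The fingers hold the cassette still by both pinched catches (each past 0.075 rad), its foot over 25 mm above the sleeve's mouth (z over 105 mm), within 80 mm of straight above it, within 15 degrees of upright; the sleeve stands on its closed end within 7 degrees, untouched (angle between sleeve's own x axis and vertical below 0.12 rad and height (world z) of sleeve below 0.008 m and value of joint each of catch_left, catch_right above 0.075 rad and height (world z) of cassette above 0.105 m and horizontal distance between cassette and sleeve below 0.08 m and angle between cassette's own x axis and vertical below 0.26 rad and linear speed of cassette below 0.03 m/s and linear speed of sleeve below 0.02 m/s and contact force between the fingers and cassette above 2 N and contact force between cassette and sleeve below 0.05 N and contact force between the fingers and sleeve below 0.1 N); the arm keeps its last pose, push and grip.
It fails at once if the cassette tips more than 35 degrees once it is out of the sleeve (x of cassette in the frame of sleeve above 0.05 m and angle between cassette's own x axis and vertical above 0.61 rad).
It fails at once if the cassette is drawn from the sleeve while the sleeve is not standing (x of cassette in the frame of sleeve above 0.03 m and angle between sleeve's own x axis and vertical above 0.3 rad).
It fails at once if another thing is moved by more than 25 mm (distance of any of other_sleeve, lamp, snuffer, tape, stain_bottle, forceps, dish, weight from where it was at the start of the episode above 0.025 m).
It also fails if it takes over 48 s, if anything falls off the work surface, if the arm or the gripper's body presses on something with over 40 N, if the wrist force passes 120 N, or if a joint passes its speed limit or range.

ROBOT

A 6-joint arm with a two-finger parallel gripper is mounted at the origin on a cart in front of the work surface, level with it; the furniture and walls round the work are solid. World frame = base frame: x ahead of the robot, y to its left, z up, the work surface at z = 0. Lengths are in m, angles in rad, forces in N, time in s.
With the tool pointing down it reaches from about 0.35 to 0.875 m from the base axis. Payload 4.2 kg.
Tool frame: the origin (TCP) lies at the centre of the arm's flange, where the gripper is bolted on; the fingertips stand 182 mm ahead of it and the grasp point (between the pads) lies 164 mm ahead of it; y points along the fingers, x is the direction in which the jaws open and shut, and the axes are right-handed (so a half turn about y gives the same grasp; the last joint's range is limited). The gripper opens to 87 mm and grips with 3 to 60 N. Pads are 19 mm wide; open, the fingers measure 117 mm over their backs; the gripper's body (75 mm by 190 mm) begins 51 mm behind the grasp point.
Start: joints at [-0.974, 0.385, 0.008, 0, -1.194, -0.259], TCP at [0.207, -0.59, 0.405] pointing down, gripper open.
Joint ranges: [-3.14, 3.14], [-1.21, 2.06], [-1.07, 1.41], [-3.16, 2.05], [-2.99, -0.16], [-3.1, 3.1]. Speed limits (rad/s): [2.79, 2.79, 3.14, 3.14, 3.14, 3.14].

INTERFACE

Orientations are given as a unit quaternion [w, x, y, z].
In Python, from station import r, eyes, nets gives the robot as it stands.
- The arm moves only by the shell command python3 -m creep 'ROWS' [FORCE]. ROWS is JSON, a list of rows, each an object of numbers: "x", "y", "z": the shift along the tool's x, y, z in mm; "roll": the turn about the tool's y in rad; "gripper": the finger opening in mm, from 0 to 87. In form: [{"x": .., "y": .., "z": .., "roll": .., "gripper": ..}, ...]. A call has 1 to 12 rows; each row shifts and turns the commanded pose from where the row before left it, along the tool's axes as they then stand; what a row does not reach is not made up. A row lasts 1/10 s, in which the tool goes at most 50 mm and 8.59 degrees, less where a joint would pass 70% of its speed; a pose out of reach is approached as far as the arm can. A call is refused whole if a number of a shift passes 50 or a number of a turn 0.15, either way. A call with a gripper value outside its range is refused whole. The fingers move at their own pace and stop on an object; FORCE is the grip in N (left out, the last holds). Time passes only in rows, so rows that do not move let the fingers close. It gives the time, the measured TCP pose, the force and the opening at its end, in the units of the state.
- r.state(): the state, without advancing time (a new reading comes with each control period).
- eyes.read_camera(name): name is "side" or "top"; returns the picture (400x640x3 uint8, red, green, blue); there is no depth.
- eyes.calibration(name): a dict with "intrinsics" (3x3 intrinsics, pixels), "k1" (the pictures are not rectified: a ray, as slopes to the right and down, at radius r is drawn at 1 + k1 r^2 times it, then the intrinsics apply), "R" (3x3) and "t" (3): a world point X has camera coordinates R X + t. Camera axes: x right, y down, z forward; pixel columns grow to the right and rows downward; lengths in m; the calibration is good to about 2 mm. A picture is of the moment at which its call begins. calibration takes no time and is no camera call.
- r.finish_job(): hands the job in, once; it reports no verdict.
Trained networks look in the newest picture that a camera, given by its name, has taken for a name from the list of things; names that differ only in an ending like _2 or _b are one class to them, and where a whole thing is asked for, a point or a joint stands for the part that bears it (a point fixed in the world has none). Each returns a list of dicts, best first, with "score" (0 to 1); they miss things now and then, are a little off and sometimes report something else, mostly with a low value. They report only what shows in the picture. A call takes as long as a camera call.
- nets.search_frame(camera, name): "box" ([left, top, right, bottom] in pixels, round what is visible of it).
- nets.trace(camera, name): "pixels" (400x640 bool, what is visible of it) and "box" ([left, top, right, bottom] in pixels, round what is visible of it).
The state is a dict: "time": time; "q": joint angles; "joint_velocities": joint speeds; "joint_torque": joint torques, N m; "eef_pos": TCP position; "ee_rot": TCP orientation; "ft_force": force on the tool from outside, world axes, zero at the start; "wrist_torque": the same for the moment, N m; "opening": finger opening in m.
Only numpy, scipy, OpenCV 4.12 (cv2) and the standard library are available. Lean on these libraries where they do the work, as an engineer would, in place of code of your own. Each camera call takes 0.05 s, during which the arm holds its last target.

## Working session

There is one attempt and no reset: what is moved stays moved. The work goes in short steps, Python scripts to look and compute and a shell command to move; the robot and the scene stay as the last step left them, time stands still between calls to the robot, and variables do not carry over. Pictures are saved under pics/ and viewed, and the job is handed in when it is done.

```bash
ls; mkdir -p pics; python3 - <<'E'
from station import r,eyes,nets
import cv2,numpy as np
print(r.state())
for n in ("side","top"):
    im=eyes.read_camera(n); cv2.imwrite(f"pics/{n}0.png",im[:,:,::-1])
    c=eyes.calibration(n); print(n,c)
    for k in("sleeve","cassette","catch_left_pad","other_sleeve"):
        print(k,[(round(d["score"],2),np.round(d["box"]).tolist()) for d in nets.search_frame(n,k)][:3])
E
```

```text
pics
{'time': 0.0, 'q': array([-9.74419457e-01,  3.85550176e-01,  6.60915246e-03, -5.55394961e-04,
       -1.19404871e+00, -2.58578754e-01]), 'joint_velocities': array([-0.00080009, -0.000693  ,  0.00126821, -0.0012133 ,  0.000544  ,
       -0.0001794 ]), 'joint_torque': array([ 3.99866303e-04, -3.90665567e+01,  1.87401867e+01,  4.21983808e+00,
        1.09360035e-02, -2.04988678e-04]), 'eef_pos': array([ 0.20708096, -0.58946054,  0.40364814]), 'ee_rot': array([-0.40955787,  0.40823307,  0.57733417, -0.57644893]), 'ft_force': array([ 0.50342531,  0.57146473, -0.43404347]), 'wrist_torque': array([-0.02800998, -0.05044446, -0.01776616]), 'opening': 0.08691473127198047}
side {'intrinsics': array([[361.88273796,   0.        , 321.33835926],
       [  0.        , 361.88273796, 204.58939725],
       [  0.        ,   0.        ,   1.        ]]), 'k1': -0.055618494085389325, 'R': array([[ 9.19856883e-01, -3.92254069e-01,  2.44309996e-04],
       [-1.45917140e-01, -3.42761543e-01, -9.28020858e-01],
       [ 3.64103698e-01,  8.53610725e-01, -3.72528156e-01]]), 't': array([-0.49350835,  0.08630
[... 203 characters left out ...]
: array([[459.29507335,   0.        , 330.73407208],
       [  0.        , 459.29507335, 203.70879967],
       [  0.        ,   0.        ,   1.        ]]), 'k1': 0.02493187526141372, 'R': array([[-0.02065271, -0.99964485,  0.01684152],
       [-0.99875408,  0.01986304, -0.04577941],
       [ 0.04542862, -0.017766  , -0.9988096 ]]), 't': array([-0.04862946,  0.50739661,  1.28206225])}
sleeve [(0.76, [343.0, 222.0, 373.0, 244.0]), (0.52, [196.0, 184.0, 207.0, 188.0])]
cassette [(0.68, [423.0, 146.0, 459.0, 184.0]), (0.63, [326.0, 221.0, 348.0, 243.0]), (0.29, [429.0, 198.0, 435.0, 206.0])]
catch_left_pad [(0.69, [216.0, 230.0, 234.0, 248.0])]
other_sleeve [(0.9, [330.0, 146.0, 356.0, 162.0])]
```

View pics/top0.png

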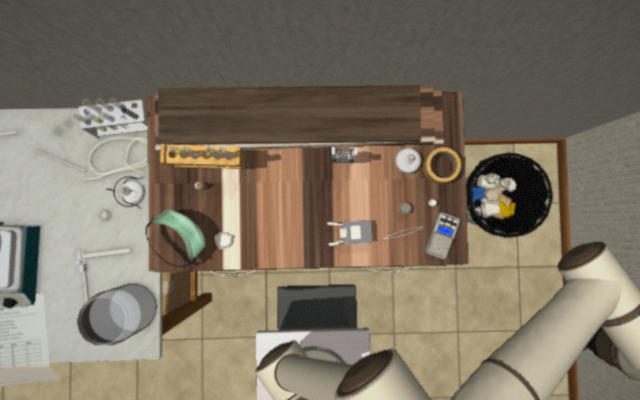

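View pics/side0.png

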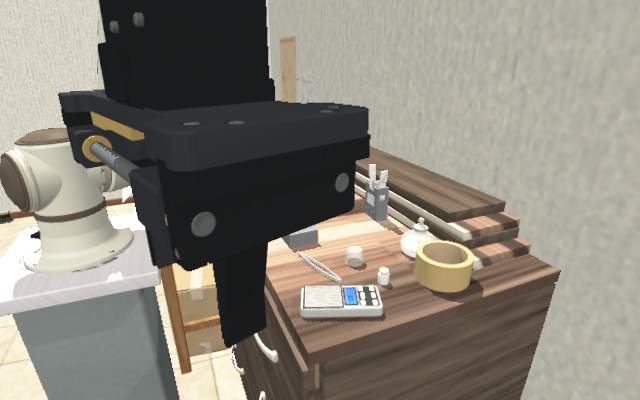

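```bash
cat >h.py <<'E'
import numpy as np,cv2
from station import r,eyes,nets
def ray(n,uv):
    c=eyes.calibration(n);K=c["intrinsics"];R=c["R"];t=c["t"]
    d=(np.atleast_2d(uv)-[K[0,2],K[1,2]])/[K[0,0],K[1,1]]
    s=d.copy()
    for _ in range(10): s=d/(1+c["k1"]*(s**2).sum(1,keepdims=True))
    w=np.c_[s,np.ones(len(s))]@R
    return -R.T@t,w
def at(n,uv,z):
    o,w=ray(n,uv); return o+w*((z-o[2])/w[:,2:])
def proj(n,X):
    c=eyes.calibration(n);K=c["intrinsics"]
    p=np.atleast_2d(X)@c["R"].T+c["t"]; s=p[:,:2]/p[:,2:]
    s=s*(1+c["k1"]*(s**2).sum(1,keepdims=True))
    return s*[K[0,0],K[1,1]]+[K[0,2],K[1,2]]
def crop(n,im,b,k,name):
    cv2.imwrite(f"pics/{name}.png",cv2.resize(im[b[1]:b[3],b[0]:b[2],::-1],None,fx=k,fy=k,interpolation=cv2.INTER_CUBIC))
E
python3 - <<'E'
from h import *
im=eyes.read_camera("top"); crop("top",im,(310,200,390,260),8,"c1")
for k in("sleeve","cassette"):
  for d in nets.trace("top",k)[:2]:
    m=d["pixels"]; v,u=np.nonzero(m)
    print(k,d["score"],d["box"],m.sum(),cv2.minAreaRect(np.c_[u,v].astype(np.float32)))
    P=at("top",np.c_[u,v].astype(float),0.03)[:,:2]
    rc=cv2.minAreaRect(P.astype(np.float32)*1000); print(rc, cv2.boxPoints(rc).round(1).tolist(), P.mean(0))
for k in ["other_sleeve","lamp","snuffer","tape","stain_bottle","forceps","dish","weight"]:
  d=nets.search_frame("top",k)
  if d:
    b=d[0]["box"]; print(k,round(d[0]["score"],2),at("top",[[(b[0]+b[2])/2,(b[1]+b[3])/2]],0.02).round(3))
E
```

```text
sleeve 0.73 [342.4, 223.0, 372.4, 246.0] 573 ((356.4517517089844, 231.6793212890625), (22.196924209594727, 28.18657112121582), 86.633544921875)
((426.49456787109375, -128.36619567871094), (61.41039276123047, 78.31745147705078), 2.1918067932128906) [[394.29998779296875, -90.4000015258789], [397.29998779296875, -168.6999969482422], [458.70001220703125, -166.3000030517578], [455.70001220703125, -88.0999984741211]] [ 0.42639189 -0.13037941]
sleeve 0.46 [428.0, 199.9, 434.5, 206.1] 46 ((431.5, 202.0), (6.0, 7.0), 90.0)
((504.6741027832031, -339.37158203125), (19.61862564086914, 16.73577880859375), 88.85953521728516) [[496.1000061035156, -349.0], [512.7999877929688, -349.29998779296875], [513.2000122070312, -329.70001220703125], [496.5, -329.3999938964844]] [ 0.50437631 -0.33901203]
cassette 0.69 [325.7, 220.2, 345.5, 245.2] 121 ((336.960693359375, 232.3370819091797), (24.081512451171875, 18.061134338378906), 84.5596694946289)
((425.8178405761719, -74.20065307617188), (66.5682373046875, 50.05997085571289), 4.284897804260254) [[390.79998779296875, -51.70000076293945], [394.5, -101.5999984741211], [460.8999938964844, -96.69999694824219], [457.1000061035156, -46.79999923706055]] [ 0.42508139 -0.07637717]
other_sleeve 0.69 [[ 0.643 -0.099  0.02 ]]
lamp 0.75 [[ 0.625 -0.277  0.02 ]]
snuffer 0.52 [[ 0.49  -0.268  0.02 ]]
tape 0.69 [[ 0.611 -0.375  0.02 ]]
stain_bottle 0.5 [[0.559 0.296 0.02 ]]
forceps 0.31 [[ 0.422 -0.129  0.02 ]]
dish 0.53 [[0.415 0.239 0.02 ]]
weight 0.58 [[ 0.505 -0.343  0.02 ]]
```

View pics/c1.png

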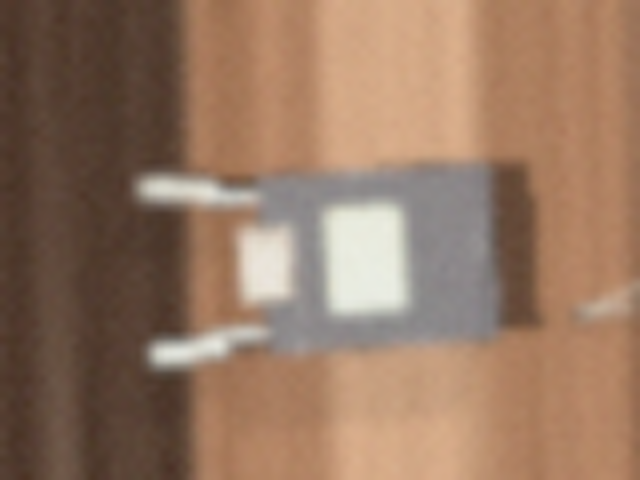

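```bash
python3 - <<'E'
from h import *
c=np.array([[258,178],[490,160],[500,340],[272,352]],float)
uv=np.array([310,200])+(c+.5)/8-.5
P=at("top",uv,0.03)[:,:2]*1000; print(P.round(1))
mouth=(P[0]+P[3])/2; cl=(P[1]+P[2])/2; d=mouth-cl; print("closed",cl,"mouth",mouth,np.linalg.norm(d),"yaw",np.arctan2(d[1],d[0]))
w=P[0]-P[3]; print(np.linalg.norm(w),np.arctan2(w[1],w[0]))
for q in ([140,188],[150,352]): print(at("top",[np.array([310,200])+(np.array(q)+.5)/8-.5],0.02)*1000)
print("forceps tip",at("top",[[381.5,239]],0.005)*1000)
from scipy.spatial.transform import Rotation as Ro
q=r.state()["ee_rot"]; print(Ro.from_quat(q[[1,2,3,0]]).as_matrix().round(3))
E
```

```text
[[ 454.6  -88.3]
 [ 459.2 -169. ]
 [ 396.8 -170.9]
 [ 394.4  -91.8]]
closed [ 428.02616956 -169.94245647] mouth [424.49059631 -90.04613969] 79.97450664474829 yaw 1.6150194933524298
60.34208426046871 0.05856902906872862
[[452.02312446 -47.38551993  20.        ]]
[[394.86028212 -49.71307681  20.        ]]
forceps tip [[ 403.92339633 -200.47010151    5.        ]]
[[-0.331  0.    -0.943]
 [ 0.943  0.    -0.331]
 [ 0.    -1.    -0.   ]]
```

```bash
python3 -m creep '[{"x":32,"z":-30,"gripper":87},{"x":32,"z":-30},{"x":32,"z":-30},{"x":32,"z":-30},{"x":32,"z":-30},{"x":32,"z":-30},{"x":32,"z":-30},{"x":32,"z":-30},{"x":32,"z":-30},{"x":32,"z":-30},{"x":32,"z":-30},{"x":32,"z":-30}]' 10
python3 -m creep '[{"roll":-0.14},{"roll":-0.14},{"roll":-0.14},{"roll":-0.14},{"roll":-0.14},{"roll":-0.14},{"roll":-0.14},{"roll":-0.14},{"roll":-0.14},{"roll":-0.03},{},{}]'
cat >>h.py <<'E'
from scipy.spatial.transform import Rotation as Ro
def tool():
    s=r.state(); q=s["ee_rot"]; R=Ro.from_quat(q[[1,2,3,0]]).as_matrix(); return s,R
def to(X):  # X mm desired grasp point pos -> tool shifts
    s,R=tool(); p=s["eef_pos"]*1000+164*R[:,1]; d=R.T@(np.array(X)-p)
    print("t",round(s["time"],2),"grasp",p.round(1),"xang",np.degrees(np.arctan2(R[1,0],R[0,0])).round(2),"shift",d.round(1),"q",s["q"].round(2),"F",s["ft_force"].round(2),"open",s["opening"])
E
python3 -c "
from h import *
to([424.9,-98,60])"
```

```text
t 1.05 grasp [ 207.2 -589.7  240.7] xang 109.36 shift [ 391.7  180.7 -368.4] q [-0.97  0.38  0.01 -0.   -1.19 -0.26] F [-0.82 -0.37  0.14] open 0.08732679437461775schema error: expected keys x, y, z, roll, gripper
schema error: expected keys x, y, z, roll, gripper
```

```bash
python3 -m creep '[{"x":32,"y":0,"z":-30,"roll":0,"gripper":87},{"x":32,"y":0,"z":-30,"roll":0,"gripper":87},{"x":32,"y":0,"z":-30,"roll":0,"gripper":87},{"x":32,"y":0,"z":-30,"roll":0,"gripper":87},{"x":32,"y":0,"z":-30,"roll":0,"gripper":87},{"x":32,"y":0,"z":-30,"roll":0,"gripper":87},{"x":32,"y":0,"z":-30,"roll":0,"gripper":87},{"x":32,"y":0,"z":-30,"roll":0,"gripper":87},{"x":32,"y":0,"z":-30,"roll":0,"gripper":87},{"x":32,"y":0,"z":-30,"roll":0,"gripper":87},{"x":32,"y":0,"z":-30,"roll":0,"gripper":87},{"x":32,"y":0,"z":-30,"roll":0,"gripper":87}]' 10
python3 -m creep '[{"x":0,"y":0,"z":0,"roll":-0.14,"gripper":87},{"x":0,"y":0,"z":0,"roll":-0.14,"gripper":87},{"x":0,"y":0,"z":0,"roll":-0.14,"gripper":87},{"x":0,"y":0,"z":0,"roll":-0.14,"gripper":87},{"x":0,"y":0,"z":0,"roll":-0.14,"gripper":87},{"x":0,"y":0,"z":0,"roll":-0.14,"gripper":87},{"x":0,"y":0,"z":0,"roll":-0.14,"gripper":87},{"x":0,"y":0,"z":0,"roll":-0.14,"gripper":87},{"x":0,"y":0,"z":0,"roll":-0.14,"gripper":87},{"x":0,"y":0,"z":0,"roll":-0.03,"gripper":87},{"x":0,"y":0,"z":0,"roll":0,"gripper":87}]'
python3 -c "
from h import *
to([424.9,-98,60])"
```

```text
time: 2.25
eef_pos: [0.4198, -0.1063, 0.4052]
ee_rot: [-0.408, 0.409, 0.577, -0.577]
ft_force: [0.3, -0.6, -0.7]
opening: 0.0871
time: 3.35
eef_pos: [0.4195, -0.1081, 0.4049]
ee_rot: [0.02, -0.02, 0.707, -0.707]
ft_force: [0.1, 0.0, -0.7]
opening: 0.0868
t 3.35 grasp [ 419.5 -108.1  240.9] xang -176.74 shift [ -5.9 180.9  -9.7] q [ 0.13  0.05 -0.43 -0.   -1.09 -0.07] F [ 0.14  0.01 -0.71] open 0.08678868018012784
```

```bash
python3 -m creep '[{"x":-3,"y":20,"z":-5,"roll":0,"gripper":87},{"x":-3,"y":40,"z":-5,"roll":0,"gripper":87},{"x":0,"y":40,"z":0,"roll":0,"gripper":87},{"x":0,"y":30,"z":0,"roll":0,"gripper":87},{"x":0,"y":20,"z":0,"roll":0,"gripper":87},{"x":0,"y":0,"z":0,"roll":0,"gripper":87}]'
python3 - <<'E'
from h import *
im=eyes.read_camera("top"); crop("top",im,(290,180,410,270),6,"c2")
im=eyes.read_camera("side"); crop("side",im,(220,170,380,290),5,"c3")
to([424.9,-98,25])
E
```

```text
time: 3.95
eef_pos: [0.4241, -0.0978, 0.2525]
ee_rot: [-0.017, 0.022, -0.707, 0.707]
ft_force: [0.4, -0.3, 0.1]
opening: 0.087
t 4.05 grasp [425.5 -97.7  91.2] xang -176.74 shift [ 0.6 66.2  0.2] q [ 0.15  0.25 -0.64  0.   -0.68 -0.09] F [-0.26 -0.05 -0.49] open 0.08711085309591657
```

View pics/c2.png

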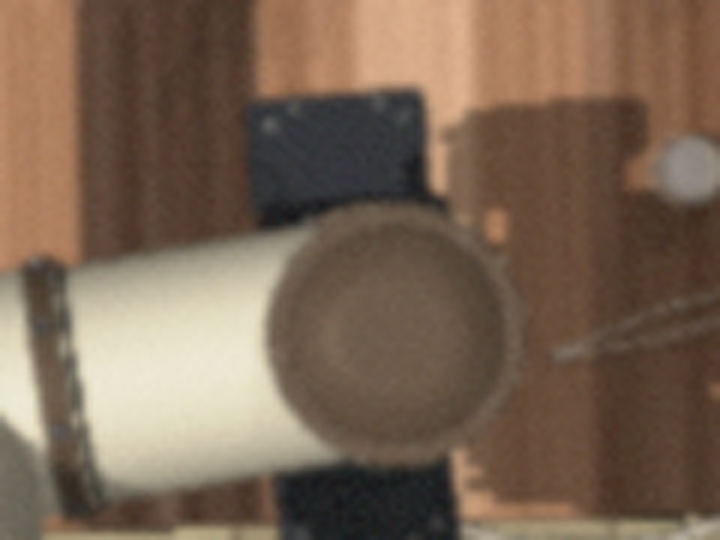

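View pics/c3.png

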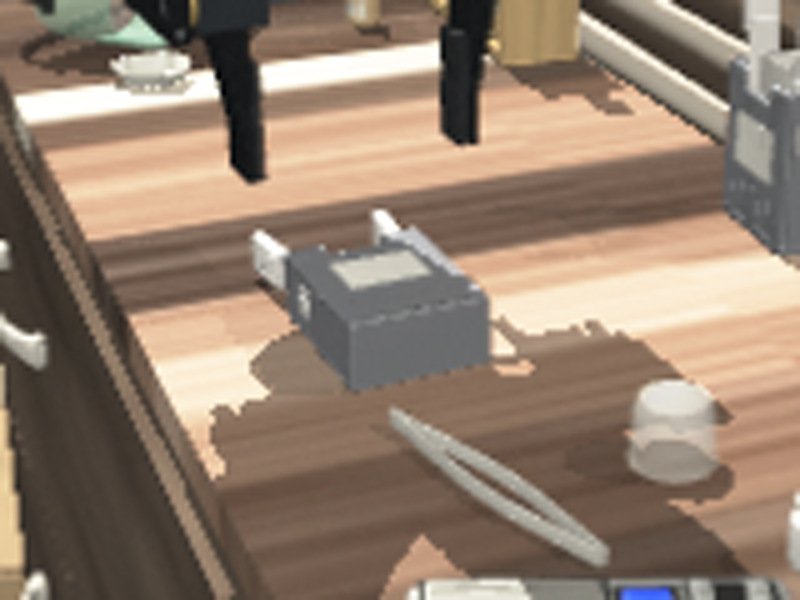

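```bash
python3 - <<'E'
from h import *
a=1.618; cl=np.array([428,-170]); x=np.array([np.cos(a),np.sin(a)]); y=np.array([-x[1],x[0]])
for (s,t,z) in [(0,31,0),(0,-31,0),(0,31,30),(0,-31,30),(80,31,30),(80,-31,30)]:
    X=np.r_[cl+s*x+t*y,z]/1000; print(s,t,z,((proj("side",X)-[220,170]+.5)*5-.5).round(0))
E
```

```text
0 31 0 [[356. 393.]]
0 -31 0 [[496. 361.]]
0 31 30 [[354. 325.]]
0 -31 30 [[496. 296.]]
80 31 30 [[286. 250.]]
80 -31 30 [[419. 225.]]
```

```bash
python3 -m creep '[{"x":0,"y":30,"z":0,"roll":0,"gripper":87},{"x":0,"y":26,"z":0,"roll":0,"gripper":87},{"x":0,"y":10,"z":0,"roll":0,"gripper":87},{"x":0,"y":0,"z":0,"roll":0,"gripper":60},{"x":0,"y":0,"z":0,"roll":0,"gripper":50},{"x":0,"y":0,"z":0,"roll":0,"gripper":50},{"x":0,"y":0,"z":0,"roll":0,"gripper":50},{"x":0,"y":0,"z":0,"roll":0,"gripper":50}]' 10
python3 - <<'E'
from h import *
im=eyes.read_camera("side"); crop("side",im,(220,170,380,290),5,"c4")
to([424.9,-98,25])
E
```

```text
time: 4.85
eef_pos: [0.4247, -0.0977, 0.1896]
ee_rot: [0.02, -0.02, 0.707, -0.707]
ft_force: [-2.2, 1.9, 7.0]
opening: 0.0622
t 4.9 grasp [424.7 -97.7  25.6] xang -176.76 shift [-0.2  0.6  0.3] q [ 0.15  0.38 -0.71 -0.   -0.49 -0.09] F [-2.71  1.54  6.82] open 0.06207482281556777
```

View pics/c4.png

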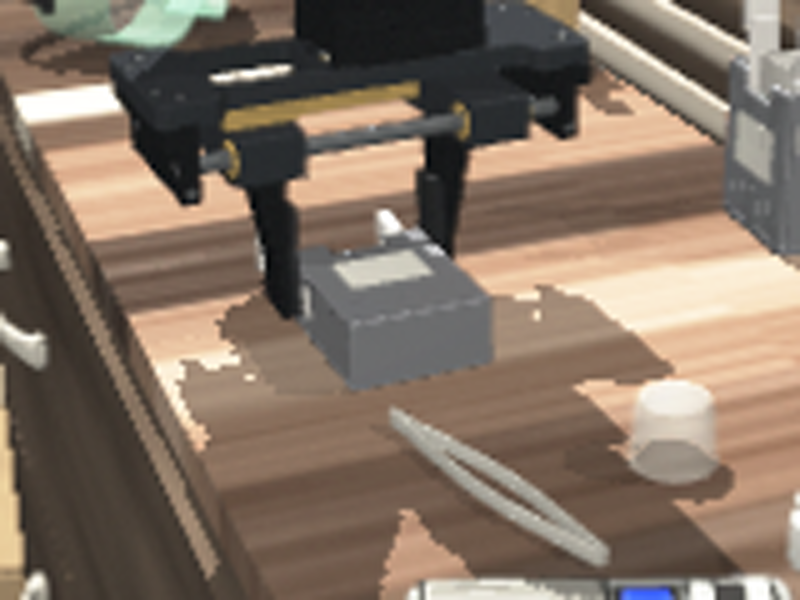

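```bash
python3 -m creep '[{"x":0,"y":-0.5,"z":-6,"roll":0,"gripper":50},{"x":0,"y":0,"z":-10,"roll":0,"gripper":50},{"x":0,"y":0,"z":-12,"roll":0,"gripper":50},{"x":0,"y":0,"z":-12,"roll":0,"gripper":50},{"x":0,"y":0,"z":-10,"roll":0,"gripper":50},{"x":0,"y":0,"z":0,"roll":0,"gripper":50}]' 10
python3 -m creep '[{"x":0,"y":-6,"z":2,"roll":0,"gripper":50},{"x":0,"y":-6.3,"z":2.2,"roll":0,"gripper":50},{"x":0,"y":-6,"z":3,"roll":0,"gripper":50},{"x":0,"y":-5.3,"z":3.3,"roll":0,"gripper":50},{"x":0,"y":-5.2,"z":3.9,"roll":0,"gripper":50},{"x":0,"y":-4.8,"z":4.2,"roll":0,"gripper":50},{"x":0,"y":0,"z":0,"roll":0,"gripper":50},{"x":0,"y":0,"z":0,"roll":0,"gripper":50}]' 10
python3 - <<'E'
from h import *
im=eyes.read_camera("side"); crop("side",im,(220,170,380,290),5,"c5")
to([424.9,-98,25])
E
```

```text
time: 5.5
eef_pos: [0.4223, -0.0459, 0.1896]
ee_rot: [0.021, -0.02, 0.707, -0.706]
ft_force: [-2.1, 5.6, 7.7]
opening: 0.0621
time: 6.3
eef_pos: [0.4233, -0.0667, 0.2232]
ee_rot: [-0.02, 0.02, -0.707, 0.707]
ft_force: [-1.0, 0.5, 0.3]
opening: 0.0621
t 6.35 grasp [423.4 -66.6  59.1] xang -176.74 shift [ 0.3 34.1 31.5] q [ 0.23  0.3  -0.69  0.   -0.58 -0.17] F [-1.01  0.11  0.56] open 0.06173286022433585
```

View pics/c5.png

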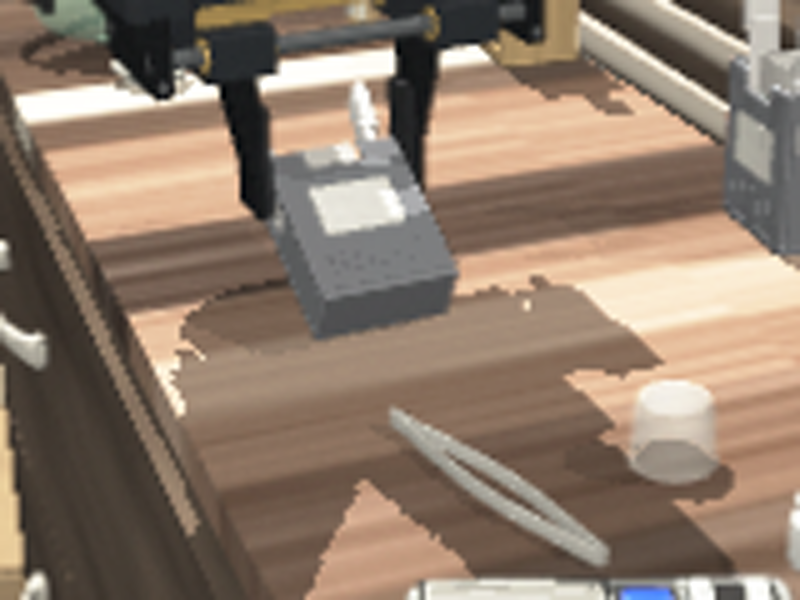

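```bash
python3 -m creep '[{"x":0,"y":-4.4,"z":4.8,"roll":0,"gripper":50},{"x":0,"y":-4,"z":5,"roll":0,"gripper":50},{"x":0,"y":-3.6,"z":5.4,"roll":0,"gripper":50},{"x":0,"y":-3,"z":5.7,"roll":0,"gripper":50},{"x":0,"y":-2.6,"z":6,"roll":0,"gripper":50},{"x":0,"y":-2,"z":6,"roll":0,"gripper":50},{"x":0,"y":-1.5,"z":6.3,"roll":0,"gripper":50},{"x":0,"y":-1,"z":6.4,"roll":0,"gripper":50},{"x":0,"y":0,"z":0,"roll":0,"gripper":50},{"x":0,"y":0,"z":0,"roll":0,"gripper":50}]' 10
python3 - <<'E'
from h import *
im=eyes.read_camera("side"); crop("side",im,(220,170,380,290),5,"c6")
to([424.9,-98,25])
E
```

```text
time: 7.35
eef_pos: [0.4259, -0.1123, 0.2452]
ee_rot: [-0.02, 0.02, -0.707, 0.707]
ft_force: [-0.6, -1.3, 2.5]
opening: 0.0617
t 7.4 grasp [ 425.9 -112.3   81.2] xang -176.72 shift [  0.2  56.1 -14.3] q [ 0.11  0.28 -0.64  0.   -0.65 -0.06] F [-1.78 -1.04  2.31] open 0.062084655284331346
```

View pics/c6.png

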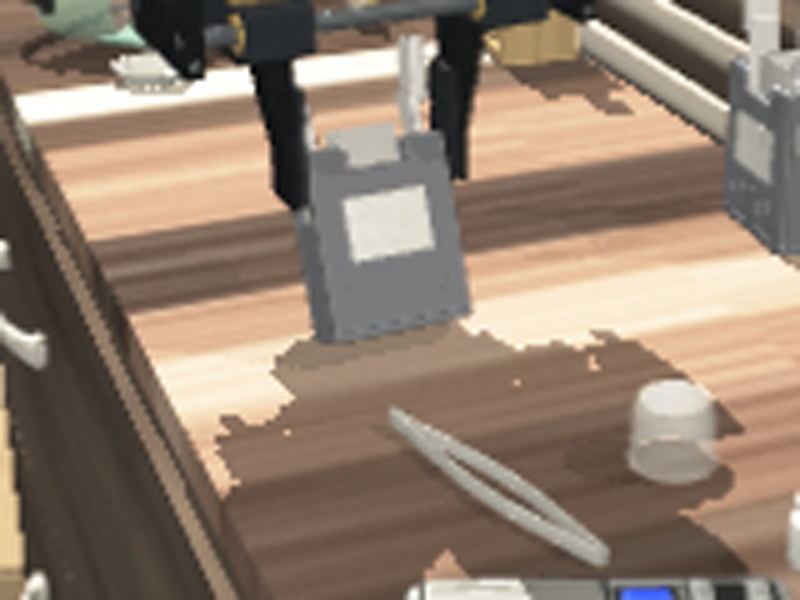

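```bash
python3 -m creep '[{"x":0,"y":-0.5,"z":6.5,"roll":0,"gripper":50},{"x":0,"y":0,"z":6.5,"roll":0,"gripper":50},{"x":0,"y":0.7,"z":6,"roll":0,"gripper":50},{"x":0,"y":1,"z":5,"roll":0,"gripper":50},{"x":0,"y":0,"z":0,"roll":0,"gripper":50},{"x":0,"y":0,"z":0,"roll":0,"gripper":50}]' 10
python3 - <<'E'
from h import *
im=eyes.read_camera("side"); crop("side",im,(220,150,380,270),5,"c7")
to([424.9,-98,25])
E
```

```text
time: 8.0
eef_pos: [0.4272, -0.1363, 0.2437]
ee_rot: [-0.02, 0.02, -0.707, 0.707]
ft_force: [-0.6, -1.2, 1.8]
opening: 0.0618
t 8.05 grasp [ 427.2 -136.2   79.7] xang -176.73 shift [  0.1  54.7 -38.3] q [ 0.06  0.29 -0.62  0.   -0.66  0.  ] F [-0.82 -2.76  1.77] open 0.061975480281063984
```

View pics/c7.png

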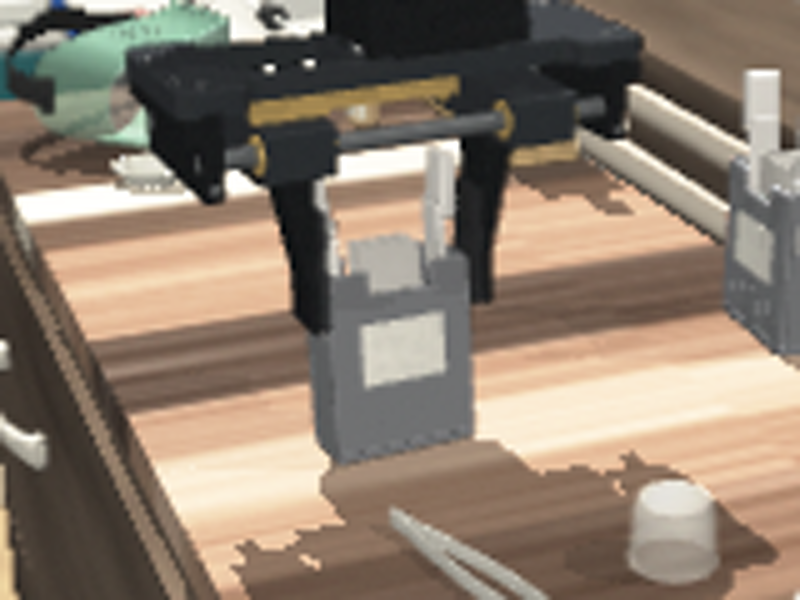

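```bash
python3 -m creep '[{"x":0,"y":0,"z":0,"roll":0,"gripper":66},{"x":0,"y":0,"z":0,"roll":0,"gripper":70},{"x":0,"y":0,"z":0,"roll":0,"gripper":80},{"x":0,"y":0,"z":0,"roll":0,"gripper":87},{"x":0,"y":0,"z":0,"roll":0,"gripper":87},{"x":0,"y":0,"z":0,"roll":0,"gripper":87},{"x":0,"y":0,"z":0,"roll":0,"gripper":87}]' 10
python3 - <<'E'
from h import *
im=eyes.read_camera("side"); crop("side",im,(220,150,380,270),5,"c8")
im=eyes.read_camera("top"); crop("top",im,(290,180,410,270),6,"c9")
to([424.9,-98,25])
E
```

```text
time: 8.75
eef_pos: [0.4272, -0.1358, 0.2438]
ee_rot: [0.02, -0.02, 0.707, -0.707]
ft_force: [-0.3, -0.6, -0.5]
opening: 0.0864
t 8.85 grasp [ 427.2 -135.8   79.7] xang -176.73 shift [  0.1  54.7 -37.9] q [ 0.06  0.29 -0.62 -0.   -0.66  0.  ] F [ 0.05  0.65 -0.33] open 0.08707555372468219
```

View pics/c8.png

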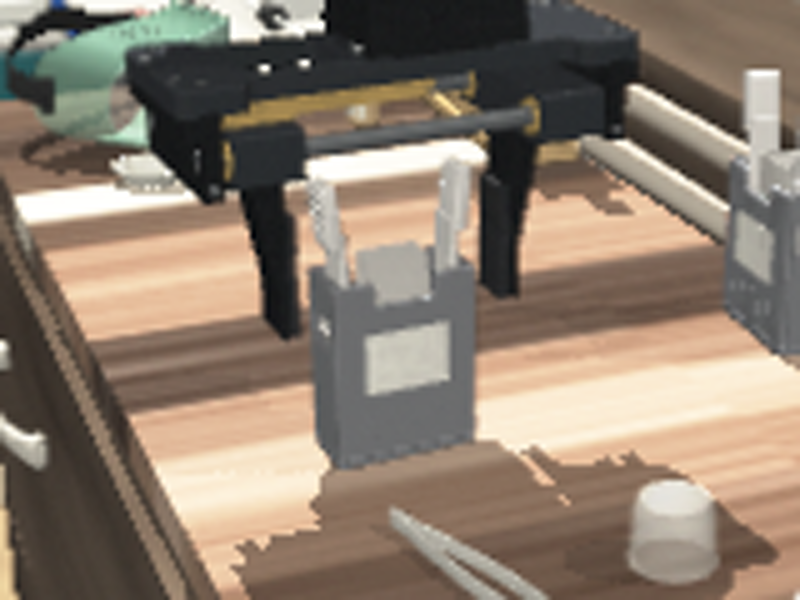

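View pics/c9.png

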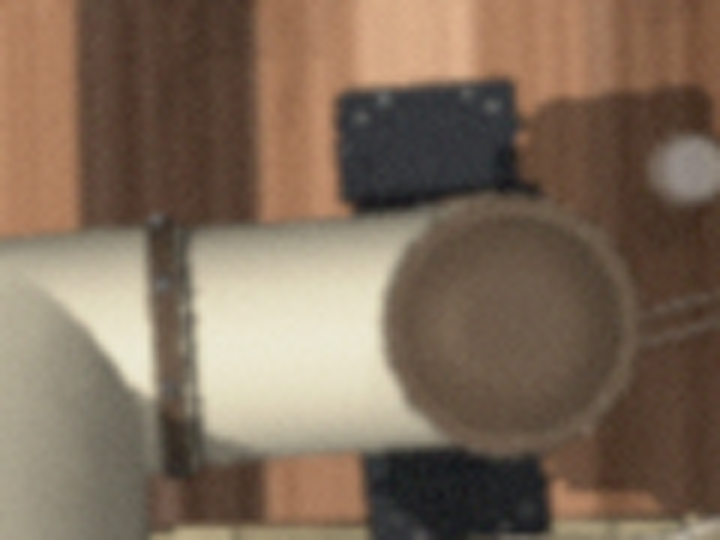

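```bash
python3 - <<'E'
from h import *
f=lambda q:np.array([220,150])+(np.array(q)+.5)/5-.5
A=lambda q,z:(at("side",[f(q)],z/1000)[0,:2]*1000).round(1)
print("bot L,R,backL",A((336,467),0),A((475,440),0),A((319,437),0))
print("top L,R,backL",A((333,290),80),A((473,267),80),A((312,270),80))
for q in ((335,210),(300,180)): pass
E
```

```text
bot L,R,backL [ 396.4 -147.5] [ 458.2 -147.3] [ 398.1 -118.8]
top L,R,backL [ 397.  -151.1] [ 456.8 -149.9] [ 395.7 -127.4]
```

```bash
python3 -m creep '[{"x":0,"y":-9,"z":-1,"roll":0,"gripper":87},{"x":0,"y":-12,"z":0,"roll":0,"gripper":87},{"x":0,"y":-6,"z":0,"roll":0,"gripper":87},{"x":0,"y":0,"z":0,"roll":0,"gripper":70},{"x":0,"y":0,"z":0,"roll":0,"gripper":64},{"x":0,"y":0,"z":0,"roll":0,"gripper":58},{"x":0,"y":0,"z":0,"roll":0,"gripper":52},{"x":0,"y":0,"z":0,"roll":0,"gripper":47},{"x":0,"y":0,"z":0,"roll":0,"gripper":42},{"x":0,"y":0,"z":0,"roll":0,"gripper":40},{"x":0,"y":0,"z":0,"roll":0,"gripper":40},{"x":0,"y":0,"z":0,"roll":0,"gripper":40}]' 18
python3 - <<'E'
from h import *
im=eyes.read_camera("side"); crop("side",im,(220,130,380,250),5,"d1")
to([427,-134.5,107])
E
```

```text
time: 10.05
eef_pos: [0.427, -0.1349, 0.2706]
ee_rot: [0.02, -0.02, 0.707, -0.707]
ft_force: [-0.1, -1.0, -0.1]
opening: 0.0425
t 10.1 grasp [ 426.9 -134.8  106.6] xang -176.74 shift [-0.1 -0.4 -0.3] q [ 0.06  0.24 -0.6  -0.   -0.73 -0.  ] F [ 1.43 -0.1  -1.4 ] open 0.042965584504508325
```

View pics/d1.png

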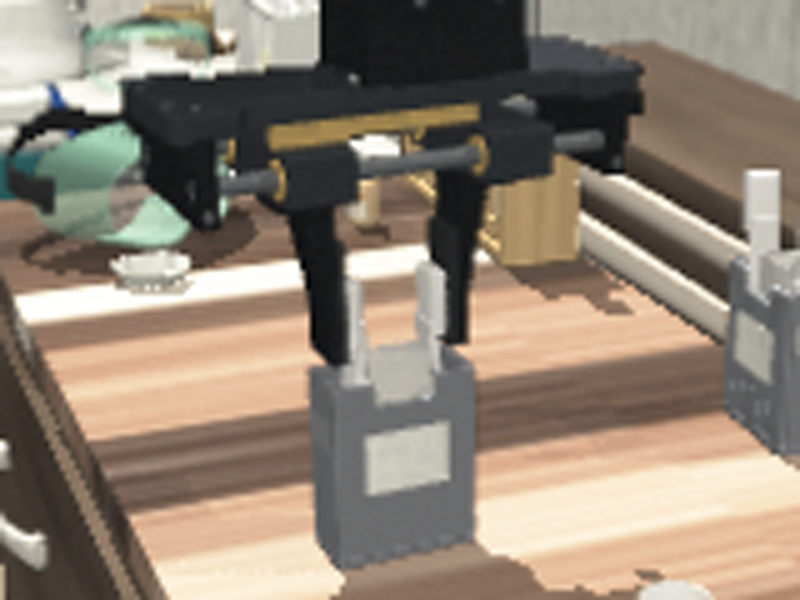

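```bash
python3 -m creep '[{"x":0,"y":0,"z":0,"roll":0,"gripper":40},{"x":0,"y":-2,"z":0,"roll":0,"gripper":40},{"x":0,"y":-3,"z":0,"roll":0,"gripper":40},{"x":0,"y":-4,"z":0,"roll":0,"gripper":40},{"x":0,"y":-4,"z":0,"roll":0,"gripper":40},{"x":0,"y":-2,"z":0,"roll":0,"gripper":40},{"x":0,"y":0,"z":0,"roll":0,"gripper":40}]' 18
python3 - <<'E'
from h import *
im=eyes.read_camera("side"); crop("side",im,(220,130,380,250),5,"d2")
to([427,-134.5,107])
E
```

```text
time: 10.8
eef_pos: [0.4272, -0.1349, 0.2862]
ee_rot: [0.021, -0.02, 0.707, -0.707]
ft_force: [-0.5, 0.1, -1.1]
opening: 0.0426
t 10.85 grasp [ 427.2 -134.8  122. ] xang -176.74 shift [ 0.2 15.  -0.3] q [ 0.06  0.22 -0.58 -0.   -0.77 -0.  ] F [ 0.57  0.78 -2.41] open 0.042504513463941955
```

View pics/d2.png

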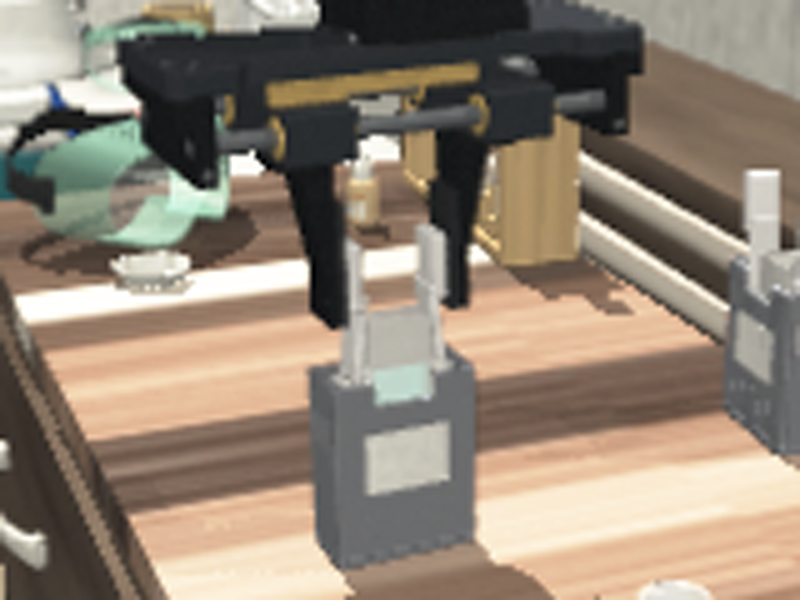

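```bash
python3 -m creep '[{"x":0,"y":-3,"z":0,"roll":0,"gripper":40},{"x":0,"y":-5,"z":0,"roll":0,"gripper":40},{"x":0,"y":-5,"z":0,"roll":0,"gripper":40},{"x":0,"y":-5,"z":0,"roll":0,"gripper":40},{"x":0,"y":-5,"z":0,"roll":0,"gripper":40},{"x":0,"y":-5,"z":0,"roll":0,"gripper":40},{"x":0,"y":-5,"z":0,"roll":0,"gripper":40},{"x":0,"y":-5,"z":0,"roll":0,"gripper":40},{"x":0,"y":-5,"z":0,"roll":0,"gripper":40},{"x":0,"y":-5,"z":0,"roll":0,"gripper":40},{"x":0,"y":-5,"z":0,"roll":0,"gripper":40},{"x":0,"y":-5,"z":0,"roll":0,"gripper":40}]' 18
python3 -m creep '[{"x":0,"y":-5,"z":0,"roll":0,"gripper":40},{"x":0,"y":-5,"z":0,"roll":0,"gripper":40},{"x":0,"y":-5,"z":0,"roll":0,"gripper":40},{"x":0,"y":-5,"z":0,"roll":0,"gripper":40},{"x":0,"y":-5,"z":0,"roll":0,"gripper":40},{"x":0,"y":-5,"z":0,"roll":0,"gripper":40},{"x":0,"y":-5,"z":0,"roll":0,"gripper":40},{"x":0,"y":-5,"z":0,"roll":0,"gripper":40},{"x":0,"y":-3,"z":0,"roll":0,"gripper":40},{"x":0,"y":0,"z":0,"roll":0,"gripper":40},{"x":0,"y":0,"z":0,"roll":0,"gripper":40},{"x":0,"y":0,"z":0,"roll":0,"gripper":40}]' 18
python3 - <<'E'
from h import *
im=eyes.read_camera("side"); crop("side",im,(210,60,370,260),3,"d3")
to([427,-134.5,107])
E
```

```text
time: 12.05
eef_pos: [0.4271, -0.1349, 0.3441]
ee_rot: [0.02, -0.02, 0.707, -0.707]
ft_force: [0.9, 0.4, -2.0]
opening: 0.0427
time: 13.25
eef_pos: [0.427, -0.1349, 0.3865]
ee_rot: [0.02, -0.02, 0.707, -0.707]
ft_force: [0.5, -0.2, -1.5]
opening: 0.0424
t 13.3 grasp [ 426.9 -134.8  222.5] xang -176.73 shift [ -0.2 115.5  -0.3] q [ 0.06  0.1  -0.43 -0.   -1.04 -0.  ] F [-0.42  0.07 -2.02] open 0.04252682136230907
```

View pics/d3.png

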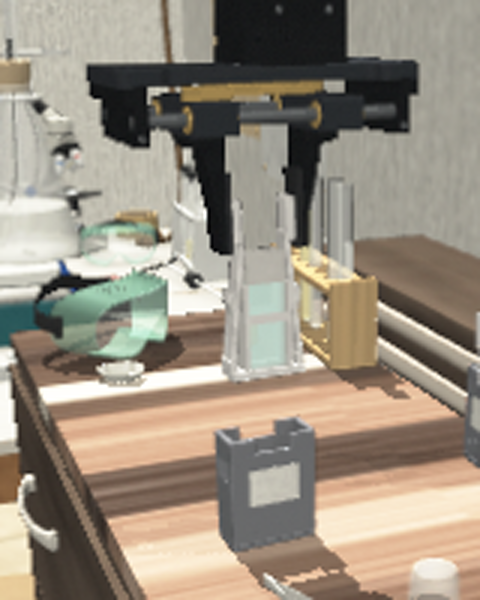

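```bash
python3 - <<'E'
from h import *
print((proj("side",np.array([[.401,-.146,.121],[.453,-.146,.121]]))-[210,60])*3)
to([427,-134.5,107])
print(r.finish_job())
E
```

```text
[[229.85799986 380.4749493 ]
 [304.61536607 370.42258541]]
t 13.3 grasp [ 426.9 -134.8  222.5] xang -176.73 shift [ -0.2 115.5  -0.3] q [ 0.06  0.1  -0.43 -0.   -1.04 -0.  ] F [-0.42  0.07 -2.02] open 0.04252682136230907
the job is handed in; nothing more can be done
None
```

The job is handed in at 13.3 s, with the cassette held above its standing sleeve by both pinched catches. No verdict is reported.

**Standing it up:** I gripped the sleeve near its mouth and dragged it about 50 mm to the left, clear of the forceps. I then tipped it up in an arc about its closed end and let go. The side picture showed it standing on its closed end, and the wrist force was back near zero.

**Drawing the cassette:** I pinched both catches at 18 N and drew the cassette straight up about 116 mm. The sleeve stayed standing.

**Last checks:**
- **Cassette:** the foot is at about 121 mm, roughly 41 mm above the mouth. That comes from the arm pose, and its projection matches the side picture to within a pixel or two. It hangs upright with the slides still in place in that picture.
- **Catches:** the finger opening held steady at 42.5 mm. That is a little under the nominal 45 mm for fully pinched, but I could not read the catch angles directly.
- **Wrist force:** it reads about 2 N downward, near the cassette's weight of about 1.2 N.
- **Other things:** I did not measure their positions again at the end, but the arm met no sign of contact with any of them.

One call at the start was refused because its rows left out some keys. It moved nothing.

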